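# Open the roll-top thread case on the leatherworker's bench

### The arm

A 6-joint arm with a two-finger parallel gripper is mounted at the origin on the work surface. World frame = base frame: x ahead of the robot, y to its left, z up, the work surface at z = 0. Lengths are in m, angles in rad, forces in N, time in s.
With the tool pointing down it reaches from about 0.275 to 0.725 m from the base axis. Payload 15.9 kg.
Tool frame: the origin (TCP) lies on the front face of the gripper's body, between the roots of the fingers; the fingertips stand 73 mm ahead of it and the grasp point (between the pads) lies 54 mm ahead of it; y points along the fingers, z is the direction in which the jaws open and shut, and the axes are right-handed (so a half turn about y gives the same grasp; the last joint's range is limited). The gripper opens to 85 mm and grips with 20 to 120 N. Pads are 22 mm wide; open, the fingers measure 114 mm over their backs; the gripper's body (76 mm by 85 mm) begins 54 mm behind the grasp point. The pads swing forward as they close: fully open they stand 13 mm farther back than shut.
Start: joints at [-1.152, 0.213, -0.034, 1.323, 0, 1.571], TCP at [0.203, -0.457, 0.304] pointing down, gripper open.
Joint ranges: [-2.98, 2.98], [-0.74, 1.72], [-1.14, 1.35], [-2.1, 2.04], [-1.57, 1.44], [-3.14, 3.14]. Speed limits (rad/s): [1.89, 1.89, 2.39, 2.57, 3.14, 3.14].

### API

Orientations are given as a rotation vector (axis times angle).
In Python, from cell import r gives the robot as it stands. The module is installed in compiled form; this text tells all that it offers.
- The arm moves only by the shell command python3 -m pendant 'ROWS'. ROWS is JSON, one flat list of numbers, 5 for each row, row after row: the gripper command: -1 is fully open, 1 is shut, values between are in proportion, then the shift along the tool's x, y, z in mm, then the turn about the tool's y in degrees. In form: [grip, tx, ty, tz, twist, grip, tx, ty, tz, twist, ...]. A call has 1 to 20 rows; each row shifts and turns the commanded pose from where the row before left it, along the tool's axes as they then stand; what a row does not reach is not made up. A row lasts 1/12 s, in which the tool goes at most 41.7 mm and 7.16 degrees, less where a joint would pass 70% of its speed; a pose out of reach is approached as far as the arm can. A call with a gripper value outside its range is refused whole. The fingers move at their own pace and stop on an object; the grip force is fixed at half the most. Time passes only in rows, so rows that do not move let the fingers close. It gives the time, the measured TCP pose, the force and the opening at its end, in the units of the state.
- r.sense(): the state, without advancing time (a new reading comes with each control period).
- r.read_camera(name): name is "scene" or "top"; returns the picture (400x640x3 uint8, blue, green, red); there is no depth.
- r.camera_params(name): a dict with "fx", "fy", "cx", "cy" (pixels), "R" (3x3) and "t" (3): a world point X has camera coordinates R X + t. Camera axes: x right, y down, z forward; pixel columns grow to the right and rows downward; lengths in m; the calibration is good to about 2 mm. A picture is of the moment at which its call begins. camera_params takes no time and is no camera call.
- r.hand_in(): hands the job in, once; it reports no verdict.
The state is a dict: "t": time; "joint_positions": joint angles; "dq": joint speeds; "joint_torque": joint torques, N m; "position": TCP position; "tool_rot": TCP orientation; "wrist_force": force on the tool from outside, world axes, zero at the start; "ft_torque": the same for the moment, N m; "grip_width": finger opening in m.
Only numpy, scipy, OpenCV 4.12 (cv2) and the standard library are available. Lean on these libraries where they do the work, as an engineer would, in place of code of your own. Each camera call takes 0.05 s, during which the arm holds its last target.

### The job

Open the thread case, the roll-top case with the orange pull: raise its slatted shutter by the pull along the curved side tracks, all the way up and back, so that it stays open by itself, then let go. Leave the other roll-top case, the one with the blue pull, shut.

Things in the scene. Friction and masses are not known exactly. Their poses are not given: they have to be found in the camera images.
- thread_case: Fixed wooden roll-top case with the orange pull: 292 mm deep, 196 wide, 196 high, half-round cheeks, slatted shutter between them, fixed hood at the back. Origin: centre of its underside. Its -x points out of its front (to the robot, yaw within 15 deg), y along its width, z up. The slats (outer radius 134 mm) run on circular tracks about a level axis along y, 45 mm above the origin.
- thread_pull (a point): Centre of the orange pull: barrel 40 mm long along the case's y (this point's y), 22 mm thick, mid-width, on a 12 mm stem at its middle; its flat end faces are free to pinch from above. It moves on a circle of 170 mm radius about the tracks' axis, 36 mm off the slats: shut, 12 deg above level (166 mm in front of the axis, 80 mm above the bench); fully open, 92 deg (above the axis, 215 mm up).
- thread_shutter (a joint): Angle of that shutter about the tracks' axis, rad: 0 shut (the start), grows as the pull goes up and back, 1.40 open at the stop. It weighs 0.25 to 0.5 kg; 1 to 4 N at the pull move it. Let go below about 0.5 it slides shut, half-way it may hang where left, beyond about 1.1 its own weight carries it back onto the open stop, where it stays.
- punch_shutter (a joint): The same angle for the shutter of the other roll-top case: alike in size and make but with a blue pull, standing beside the thread case on either side. 0 shut; it is to stay shut.

How it is judged:
By the outcome, as a careful person would: the job done as asked, in the order asked, and still so for the second after the job is handed in, with the robot touching nothing.
It also fails if it takes over 35 s, if anything falls off the work surface, if the arm or the gripper's body presses on something with over 40 N, if the wrist force passes 120 N, or if a joint passes its speed limit or range.

## Working session

There is one attempt and no reset: what is moved stays moved. The work goes in short steps, Python scripts to look and compute and a shell command to move; the robot and the scene stay as the last step left them, time stands still between calls to the robot, and variables do not carry over. Pictures are saved under pics/ and viewed, and the job is handed in when it is done.

```bash
mkdir -p pics; python3 - <<'E'
from cell import r
import cv2
for n in("scene","top"):
    cv2.imwrite(f"pics/{n}0.png",r.read_camera(n)); p=r.camera_params(n); print(n,p)
s=r.sense(); print(s)
E
```

```text
scene {'fx': 471.28202271212433, 'fy': 471.28202271212433, 'cx': 322.0694421503473, 'cy': 201.3655377710207, 'R': array([[ 0.94463158,  0.32802956,  0.00823324],
       [ 0.31374771, -0.89558732, -0.3154136 ],
       [-0.0960914 ,  0.3005328 , -0.94891858]]), 't': array([-0.52316337, -0.17357303,  0.99728664])}
top {'fx': 442.8806712872615, 'fy': 442.8806712872615, 'cx': 320.32575587684136, 'cy': 188.32460118628381, 'R': array([[-0.02683382, -0.9994168 , -0.02111899],
       [-0.98543054,  0.02999594, -0.16741237],
       [ 0.16794822,  0.01631898, -0.98566074]]), 't': array([0.00678202, 0.57221121, 0.8979377 ])}
{'t': 0.1, 'joint_positions': array([-1.15200276e+00,  2.13308482e-01, -3.49855978e-02,  1.32349713e+00,
       -1.01604134e-05,  1.57079886e+00]), 'dq': array([ 0.00053143, -0.00082278,  0.00253062, -0.00180531, -0.00086156,
        0.00059889]), 'joint_torque': array([-6.24646109e-04, -6.87244105e+01,  4.87805915e+01,  1.22291120e-02,
       -1.21406100e-05,  1.12446151e-05]), 'position': array([ 0.20323287, -0.45657957,  0.30346911]), 'tool_rot': array([-0.42323451,  1.99154287, -1.98956679]), 'wrist_force': array([ 0.17871331, -0.4312462 , -0.16357663]), 'ft_torque': array([-0.00534667, -0.02451597, -0.00510695]), 'grip_width': 0.08549407808214667}
```

View pics/scene0.png

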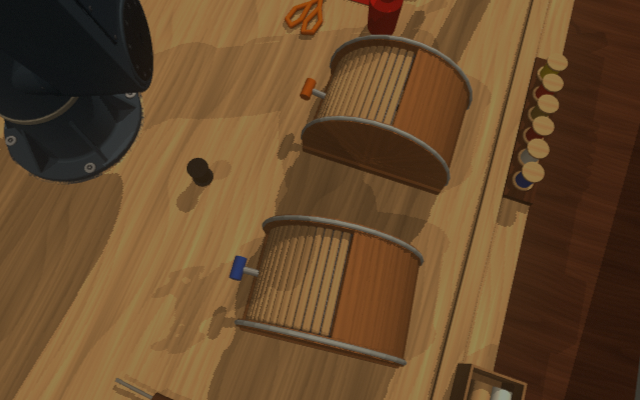

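View pics/top0.png

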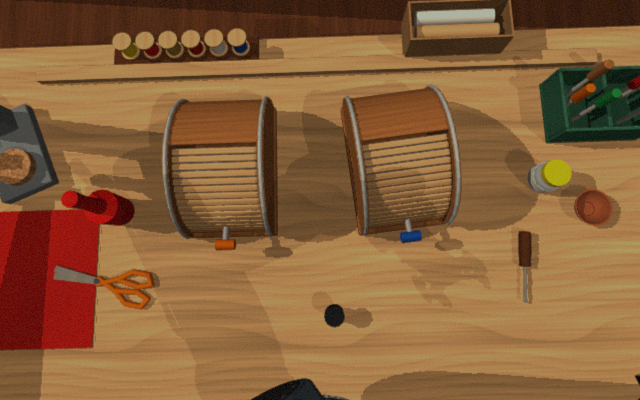

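```bash
python3 - <<'E'
import cv2,numpy as np
a=cv2.imread("pics/top0.png")[80:260,150:290]; b=cv2.imread("pics/scene0.png")[70:110,285:345]
cv2.imwrite("pics/c1.png",cv2.resize(a,None,fx=3.3,fy=3.3,interpolation=cv2.INTER_CUBIC))
cv2.imwrite("pics/c2.png",cv2.resize(b,None,fx=10,fy=10,interpolation=cv2.INTER_CUBIC))
for n in("top","scene"):
    h=cv2.cvtColor(cv2.imread(f"pics/{n}0.png"),cv2.COLOR_BGR2HSV)
    m=cv2.inRange(h,(5,200,110),(14,255,255))
    N,l,s,c=cv2.connectedComponentsWithStats(m)
    for i in range(1,N):
        if s[i,4]>20: print(n,s[i],c[i], cv2.minAreaRect(np.argwhere(l==i)[:,::-1].astype(np.float32)))
E
```

```text
top [571  83  25  17 158] [583.81012658  90.53164557] ((582.2681274414062, 90.61795806884766), (8.90582275390625, 27.079914093017578), 68.74949645996094)
top [215 239  19  11 181] [224.0441989  244.11049724] ((224.0, 244.0), (10.0, 18.0), 90.0)
top [ 95 270  58  39 887] [128.24464487 287.30214205] ((123.173095703125, 286.1346130371094), (56.089210510253906, 37.45817947387695), 11.309932708740234)
scene [285   0  38  33 554] [306.13176895  15.30866426] ((303.5, 16.0), (32.0, 37.0), 90.0)
scene [301  78  15  18 154] [308.21428571  86.65584416] ((308.1000061035156, 86.80000305175781), (8.944271087646484, 17.441329956054688), 26.56505012512207)
```

View pics/c1.png

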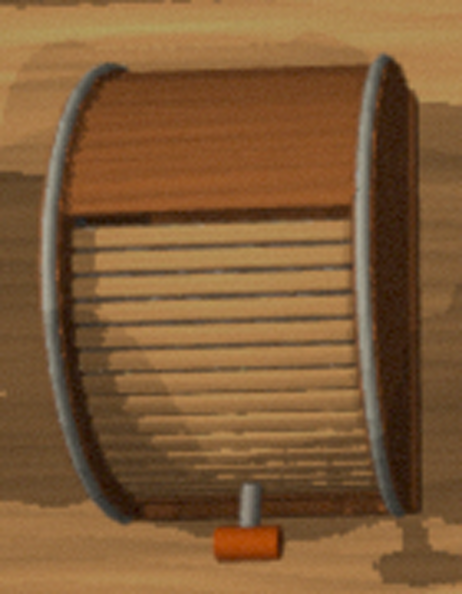

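View pics/c2.png

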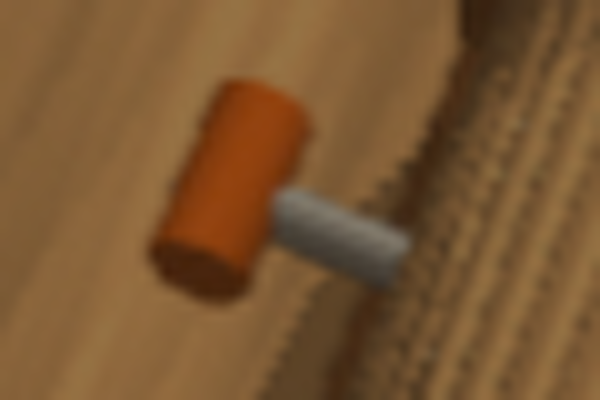

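```bash
cat > h.py <<'E'
import numpy as np
from cell import r
P={n:r.camera_params(n) for n in("top","scene")}
def ray(n,uv):
    p=P[n];d=np.array([(uv[0]-p["cx"])/p["fx"],(uv[1]-p["cy"])/p["fy"],1.]);R=np.array(p["R"])
    return -R.T@p["t"],R.T@d
def atz(n,uv,z):
    o,d=ray(n,uv);return o+d*(z-o[2])/d[2]
def tri(u,v):
    o,d=ray("top",u);q,e=ray("scene",v)
    s=np.linalg.lstsq(np.c_[d,-e],q-o,rcond=None)[0];a=o+d*s[0];b=q+e*s[1];return (a+b)/2,np.linalg.norm(a-b)
def proj(n,X):
    p=P[n];c=np.array(p["R"])@X+p["t"];return np.array([c[0]/c[2]*p["fx"]+p["cx"],c[1]/c[2]*p["fy"]+p["cy"]])
E
python3 - <<'E'
from h import *
f=lambda x,y:(x/3.3+150,y/3.3+80)
X,e=tri((225.1,244.5),(308,89));print(X,e, atz("top",(225.1,244.5),.08),atz("scene",(308,89),.08))
def yaw(a,b,z):
    A=atz("top",f(*a),z);B=atz("top",f(*b),z);print(A,B,np.degrees(np.arctan2(-(A-B)[0],(A-B)[1])))
# a left (y+), b right
yaw((72,220),(352,208),.17); yaw((213,545),(282,542),.08)
yaw((75,275),(355,270),.17); yaw((90,375),(357,370),.14);yaw((66,206),(366,66),.17)if 0 else 0
yaw((130,520),(403,515),.045)
yaw((126,66),(383,55),.1)
E
```

```text
[0.45778796 0.18698311 0.07926582] 0.0018211723669793183 [0.45704742 0.18620982 0.08      ] [0.45861425 0.18721741 0.08      ]
[0.6403666  0.26860899 0.17      ] [0.64221626 0.10675808 0.17      ] 0.6547580815665235
[0.45633023 0.20771849 0.08      ] [0.45698135 0.16511529 0.08      ] 0.8756152223834196
[0.60780219 0.26591492 0.17      ] [0.60563193 0.10514033 0.17      ] -0.773378297984878
[0.55454982 0.26605229 0.14      ] [0.55276982 0.10896577 0.14      ] -0.6492102223236231
[0.47542381 0.27049307 0.045     ] [0.47368053 0.09491051 0.045     ] -0.5688458106575431
[0.76014762 0.2623061  0.1       ] [0.76175655 0.09810348 0.1       ] 0.5613906669570565
```

```bash
cat >> h.py <<'E'
from scipy.spatial.transform import Rotation as Ro
def st(tgt=None):
    s=r.sense();M=Ro.from_rotvec(s["tool_rot"]).as_matrix();p=np.array(s["position"])
    print("t",round(s["t"],2),"p",p.round(4),"F",np.array(s["wrist_force"]).round(1),"w",round(s["grip_width"],4));print(M.round(3))
    if tgt is not None: print("tool mm",(M.T@(np.array(tgt)-p)*1000).round(1))
    # twist so tool z -> world +-y
    z=M[:,2];x=M[:,0]
    for sg in(1,-1):
        print("twist",np.degrees(np.arctan2(sg*x[1],sg*z[1])).round(2))
E
python3 - <<'E'
from h import *
print(tri((334,315),(199,168)))
st([.457,.187,.30])
print(r.sense()["joint_positions"])
E
```

```text
(array([ 0.31029698, -0.02983059,  0.04722155]), np.float64(0.0017420868801649155))
t 0.1 p [ 0.2032 -0.4566  0.3035] F [ 0.2 -0.4 -0.2] w 0.0855
[[-0.914 -0.     0.407]
 [-0.407  0.001 -0.914]
 [ 0.    -1.    -0.001]]
tool mm [-493.6    3.9 -484.8]
twist -156.01
twist 23.99
[-1.15200276e+00  2.13308482e-01 -3.49855978e-02  1.32349713e+00
 -1.01604134e-05  1.57079886e+00]
```

```bash
python3 -m pendant '[-1,0,0,0,6,-1,0,0,0,6,-1,0,0,0,6,-1,0,0,0,6,-1,-6,0,-15,0,-1,-11,0,-29,0,-1,-11,0,-29,0,-1,-11,0,-29,0,-1,-11,0,-29,0,-1,-11,0,-29,0,-1,-11,0,-29,0,-1,-11,0,-29,0,-1,-11,0,-29,0,-1,-11,0,-29,0,-1,-11,0,-29,0,-1,-11,0,-29,0,-1,-11,0,-29,0,-1,-11,0,-29,0,-1,-11,0,-29,0,-1,-11,0,-29,0]' && python3 -c "
from h import *
st([.457,.187,.24])"
```

```text
t: 1.77
position: [0.3744, -0.0052, 0.3038]
tool_rot: [0.0, -2.221, 2.221]
wrist_force: [1.0, -0.7, 0.2]
grip_width: 0.0852
t 1.77 p [ 0.3744 -0.0052  0.3038] F [ 1.  -0.7  0.2] w 0.0852
[[-1. -0.  0.]
 [-0. -0. -1.]
 [ 0. -1.  0.]]
tool mm [ -82.6   63.8 -192.2]
twist -180.0
twist 0.0
```

```bash
python3 -m pendant '[-1,-12,0,-28,0,-1,-12,0,-28,0,-1,-12,0,-28,0,-1,-12,0,-28,0,-1,-12,0,-28,0,-1,-12,0,-28,0,-1,-11,0,-24,0,-1,0,20,0,0,-1,0,20,0,0,-1,0,20,0,0,-1,0,0,0,0]' && python3 - <<'E'
from h import *
import cv2
st([.4575,.187,.132])
for n in("scene","top"): cv2.imwrite(f"pics/{n}1.png",r.read_camera(n))
a=cv2.resize(cv2.imread("pics/scene1.png")[0:200,220:460],None,fx=3,fy=3)
cv2.imwrite("pics/c3.png",a)
E
```

```text
t: 2.68
position: [0.4535, 0.0804, 0.2477]
tool_rot: [-0.152, 2.255, -2.061]
wrist_force: [-1.7, 0.2, -1.1]
grip_width: 0.0854
t 2.68 p [0.4535 0.0804 0.2477] F [-1.7  0.2 -1.1] w 0.0854
[[-0.992 -0.017  0.128]
 [-0.129  0.088 -0.988]
 [ 0.006 -0.996 -0.09 ]]
tool mm [-18.4 124.6 -94.4]
twist -172.58
twist 7.42
```

View pics/c3.png

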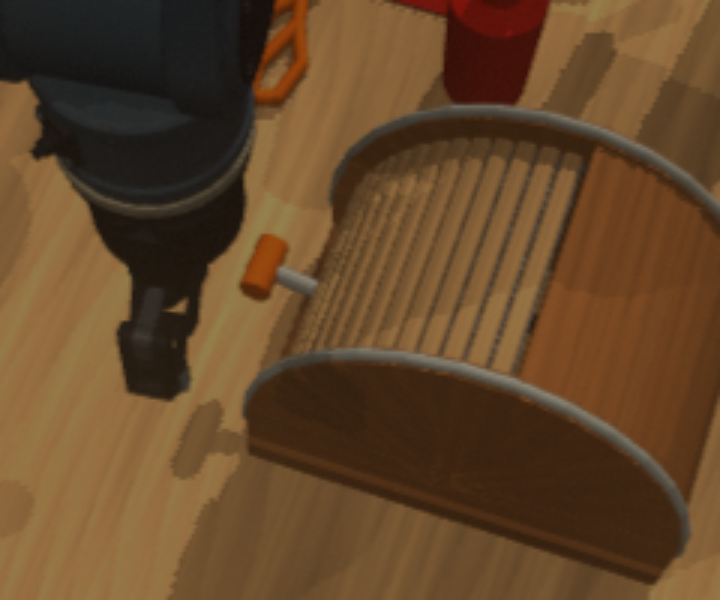

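```bash
python3 -m pendant '[-1,0,0,0,0,-1,0,0,0,0]'; python3 - <<'E'
from h import *
st([.4575,.187,.24]); s=r.sense();print(s["joint_positions"].round(3),s["dq"].round(3),s["joint_torque"].round(2))
E
```

```text
t: 2.95
position: [0.4556, 0.0805, 0.2522]
tool_rot: [-0.144, 2.252, -2.058]
wrist_force: [-0.2, 0.3, -1.1]
grip_width: 0.0854
t 2.95 p [0.4556 0.0805 0.2522] F [-0.2  0.3 -1.1] w 0.0854
[[-0.992 -0.011  0.128]
 [-0.128  0.089 -0.988]
 [-0.001 -0.996 -0.09 ]]
tool mm [ -15.6   21.7 -103.8]
twist -172.6
twist 7.4
[ 0.128  0.152 -0.243  1.175  0.09   3.141] [-0.    -0.    -0.004 -0.007 -0.001 -0.001] [ 5.000e-02 -6.123e+01  4.720e+01  6.000e-02  4.500e-01  0.000e+00]
```

```bash
python3 -m pendant '[-1,0,0,0,-7,-1,0,0,0,-7,-1,0,0,0,-7,-1,0,0,0,0,-1,0,0,0,0]'; python3 - <<'E'
from h import *
st([.4575,.187,.24]); s=r.sense();print(s["joint_positions"].round(3))
E
```

```text
t: 3.37
position: [0.4553, 0.0805, 0.2517]
tool_rot: [-0.476, 2.03, -1.851]
wrist_force: [-0.3, -0.3, -0.7]
grip_width: 0.0856
t 3.37 p [0.4553 0.0805 0.2517] F [-0.3 -0.3 -0.7] w 0.0856
[[-0.882 -0.011  0.471]
 [-0.47   0.089 -0.878]
 [-0.032 -0.996 -0.084]]
tool mm [-51.6  21.1 -91.5]
twist -151.82
twist 28.18
[ 0.128  0.152 -0.244  1.174  0.09   2.778]
```

```bash
python3 -m pendant '[-1,0,-3,0,-7,-1,0,-3,0,-7,-1,0,0,0,-7,-1,0,0,0,-7,-1,0,0,0,-7,-1,0,0,0,-7,-1,0,0,0,-7,-1,0,0,0,-7,-1,0,0,0,-7,-1,0,0,0,-7,-1,0,0,0,-7,-1,0,0,0,-7,-1,0,0,0,-7,-1,0,0,0,-7,-1,0,0,0,-7,-1,0,0,0,-7,-1,0,0,0,-7,-1,0,0,0,-7,-1,0,0,0,-7,-1,0,0,0,-7]'; python3 - <<'E'
from h import *
st([.4575,.187,.24]); s=r.sense();print(s["joint_positions"].round(3))
E
```

```text
t: 5.03
position: [0.4553, 0.08, 0.2574]
tool_rot: [-1.477, 0.172, -0.14]
wrist_force: [0.9, -0.1, 0.5]
grip_width: 0.0855
t 5.03 p [0.4553 0.08   0.2574] F [ 0.9 -0.1  0.5] w 0.0855
[[ 0.98  -0.012  0.201]
 [-0.199  0.089  0.976]
 [-0.029 -0.996  0.085]]
tool mm [-18.6  26.8 103.4]
twist -11.53
twist 168.47
[ 0.127  0.15  -0.232  1.189  0.09   0.328]
```

```bash
python3 -m pendant '[-1,0,0,0,-7,-1,0,0,0,-7,-1,0,0,0,-7,-1,0,0,0,-7,-1,0,0,0,-7,-1,0,0,0,-7,-1,0,0,0,-7,-1,0,0,0,-7,-1,0,0,0,-7,-1,0,0,0,-7,-1,0,0,0,-7,-1,0,0,0,-7,-1,0,0,0,-7,-1,0,0,0,-7,-1,0,0,0,-7,-1,0,0,0,-7,-1,0,0,0,-7,-1,0,0,0,-7,-1,0,0,0,-7,-1,0,0,0,-7]' >/dev/null;  python3 -m pendant '[-1,0,0,0,-7,-1,0,0,0,-7,-1,0,0,0,-7,-1,0,0,0,-7,-1,0,0,0,-7,-1,0,0,0,-7,-1,0,0,0,-7,-1,0,0,0,-7]'; python3 - <<'E'
from h import *
st([.4575,.187,.24]); s=r.sense();print(s["joint_positions"].round(3))
E
```

```text
t: 7.37
position: [0.4553, 0.08, 0.2574]
tool_rot: [-0.094, 2.282, -2.086]
wrist_force: [0.0, -0.4, -0.2]
grip_width: 0.0854
t 7.37 p [0.4553 0.08   0.2574] F [ 0.  -0.4 -0.2] w 0.0854
[[-0.997 -0.012  0.077]
 [-0.078  0.089 -0.993]
 [ 0.005 -0.996 -0.09 ]]
tool mm [ -10.6   26.8 -104.6]
twist -175.53
twist 4.47
[ 0.127  0.15  -0.232  1.189  0.09  -3.092]
```

```bash
python3 -m pendant '[-1,0,0,0,-2.5,-1,0,0,28,0,-1,0,0,28,0,-1,0,0,0,0]'; python3 - <<'E'
from h import *
st([.4575,.187,.24]); s=r.sense();print(s["joint_positions"].round(3))
E
```

```text
t: 7.7
position: [0.4584, 0.0527, 0.2521]
tool_rot: [-0.088, 2.254, -2.114]
wrist_force: [-0.7, -0.1, -0.5]
grip_width: 0.0852
t 7.7 p [0.4584 0.0527 0.2521] F [-0.7 -0.1 -0.5] w 0.0852
[[-0.997 -0.007  0.076]
 [-0.076  0.064 -0.995]
 [ 0.002 -0.998 -0.064]]
tool mm [  -9.3   20.6 -132.9]
twist -175.64
twist 4.36
[ 0.081  0.152 -0.242  1.179  0.064 -3.137]
```

Works: the tilt is shrinking. Continue in the same direction.

```bash
python3 -m pendant '[-1,0,0,28,0,-1,0,0,28,0,-1,0,0,28,0,-1,0,0,0,0]'; python3 - <<'E'
from h import *
st([.4575,.187,.24]); s=r.sense();print(s["joint_positions"].round(3))
E
```

```text
t: 8.03
position: [0.4614, 0.0166, 0.2477]
tool_rot: [-0.025, 2.242, -2.183]
wrist_force: [0.1, 0.5, -0.3]
grip_width: 0.0851
t 8.03 p [0.4614 0.0166 0.2477] F [ 0.1  0.5 -0.3] w 0.0851
[[-1.    -0.003  0.02 ]
 [-0.02   0.026 -0.999]
 [ 0.002 -1.    -0.026]]
tool mm [   0.4   12.2 -170.2]
twist -178.84
twist 1.16
[ 0.022  0.155 -0.249  1.17   0.026 -3.14 ]
```

```bash
python3 -m pendant '[-1,0,0,28,0,-1,0,0,28,0,-1,0,0,0,0]'; python3 - <<'E'
from h import *
st([.4575,.187,.24]); s=r.sense();print(s["joint_positions"].round(3))
E
```

```text
t: 8.28
position: [0.4623, -0.0074, 0.2467]
tool_rot: [-0.017, -2.213, 2.21]
wrist_force: [0.3, 0.4, 0.3]
grip_width: 0.0849
t 8.28 p [ 0.4623 -0.0074  0.2467] F [0.3 0.4 0.3] w 0.0849
[[-1.    -0.002 -0.018]
 [ 0.018  0.001 -1.   ]
 [ 0.002 -1.    -0.001]]
tool mm [   8.2    7.  -194.3]
twist 178.98
twist -1.02
[-1.700e-02  1.570e-01 -2.490e-01  1.168e+00  1.000e-03 -3.140e+00]
```

```bash
python3 -m pendant '[-1,0,0,0,7,-1,0,0,0,7,-1,0,0,0,7,-1,0,0,0,7,-1,0,0,0,7,-1,0,0,0,7,-1,0,0,0,7,-1,0,0,0,7,-1,0,0,0,7,-1,0,0,0,7,-1,0,0,0,7,-1,0,0,0,7,-1,0,0,0,7,-1,0,0,0,7,-1,0,0,0,7,-1,0,0,0,7,-1,0,0,0,7,-1,0,0,0,7,-1,0,0,0,7,-1,0,0,0,7]' >/dev/null;  python3 -m pendant '[-1,0,0,0,7,-1,0,0,0,7,-1,0,0,0,7,-1,0,0,0,7,-1,0,0,0,7,-1,0,0,0,4,-1,0,0,15,0,-1,0,0,28,0,-1,0,0,28,0,-1,0,0,28,0,-1,0,0,28,0,-1,0,0,28,0,-1,0,0,28,0,-1,0,0,0,0]'; python3 - <<'E'
from h import *
st([.4575,.187,.132]); s=r.sense();print(s["joint_positions"].round(3))
E
```

```text
t: 11.12
position: [0.4617, 0.181, 0.2473]
tool_rot: [-1.566, -0.003, 0.006]
wrist_force: [-0.6, -0.4, -0.4]
grip_width: 0.0853
t 11.12 p [0.4617 0.181  0.2473] F [-0.6 -0.4 -0.4] w 0.0853
[[ 1.    -0.002 -0.005]
 [ 0.005  0.004  1.   ]
 [-0.002 -1.     0.004]]
tool mm [ -3.9 115.3   5.5]
twist 0.31
twist -179.69
[ 0.371  0.222 -0.166  1.183  0.005  0.366]
```

```bash
python3 -m pendant '[-1,-4,0,6,0,-1,0,20,0,0,-1,0,25,0,0,-1,0,25,0,0,-1,0,25,0,0,-1,0,18,0,0,-1,0,0,0,0,-1,0,0,0,0]'; python3 - <<'E'
from h import *
st([.4575,.187,.132])
import cv2
for n in("scene","top"): cv2.imwrite(f"pics/{n}2.png",r.read_camera(n))
a=cv2.resize(cv2.imread("pics/scene2.png")[30:150,240:400],None,fx=4,fy=4)
cv2.imwrite("pics/c4.png",a)
cv2.imwrite("pics/c5.png",cv2.resize(cv2.imread("pics/top2.png")[180:300,150:310],None,fx=4,fy=4))
E
```

```text
t: 11.78
position: [0.457, 0.1831, 0.1344]
tool_rot: [-1.568, 0.001, 0.004]
wrist_force: [0.4, -0.5, 0.5]
grip_width: 0.0854
t 11.78 p [0.457  0.1831 0.1344] F [ 0.4 -0.5  0.5] w 0.0854
[[ 1.    -0.004 -0.002]
 [ 0.002  0.003  1.   ]
 [-0.004 -1.     0.003]]
tool mm [0.5 2.4 3.9]
twist 0.1
twist -179.9
```

View pics/c4.png

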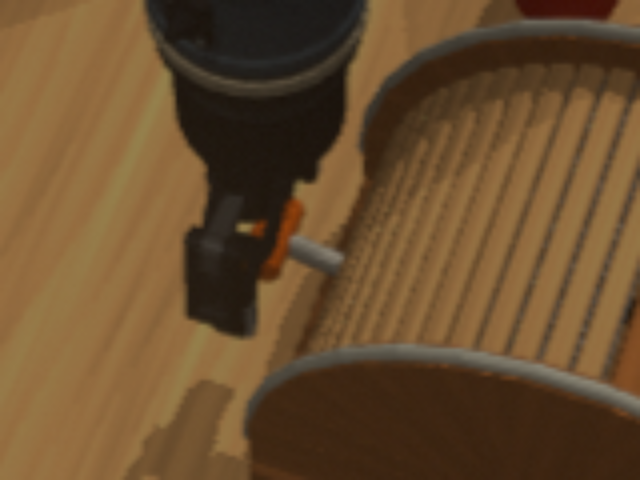

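View pics/c5.png

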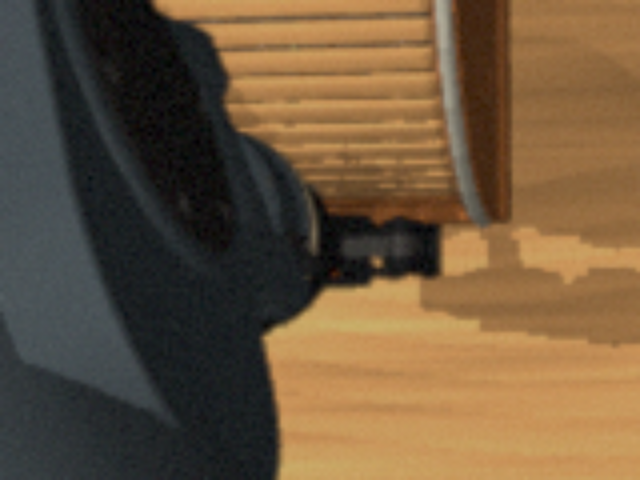

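```bash
python3 -m pendant '[-1,1,3,4,0,1,0,0,0,0,1,0,0,0,0,1,0,0,0,0,1,0,0,0,0,1,0,0,0,0,1,0,0,0,0,1,0,0,0,0]'; python3 - <<'E'
from h import *
st([.4575,.187,.132])
for k in range(0,85,8):
    a=np.radians(k)
    print(k,(170*np.array([np.cos(.2094)-np.cos(.2094+a),np.sin(.2094+a)-np.sin(.2094)])).round(1))
E
```

```text
t: 12.55
position: [0.4586, 0.1876, 0.1318]
tool_rot: [-1.568, -0.001, 0.003]
wrist_force: [-1.9, -1.7, 9.0]
grip_width: 0.0393
t 12.55 p [0.4586 0.1876 0.1318] F [-1.9 -1.7  9. ] w 0.0393
[[ 1.    -0.002 -0.003]
 [ 0.003  0.003  1.   ]
 [-0.002 -1.     0.003]]
tool mm [-1.1 -0.2 -0.6]
twist 0.15
twist -179.85
0 [0. 0.]
8 [ 6.5 22.8]
16 [16.2 44.5]
24 [28.7 64.6]
32 [44.  82.7]
40 [61.6 98.6]
48 [ 81.3 111.9]
56 [102.6 122.3]
64 [125.2 129.6]
72 [148.5 133.7]
80 [172.2 134.6]
```

```bash
python3 -m pendant '[1,1.7,-7.6,0,0,1,2.2,-7.6,0,0,1,2.6,-7.6,0,0,1,2.8,-7.4,0,0,1,3.2,-7.2,0,0,1,3.7,-7.1,0,0,1,0,0,0,0]'; python3 -c "
from h import *
st([.4586+.0162,.187,.1318+.0445])"
```

```text
t: 13.13
position: [0.4752, 0.1876, 0.1771]
tool_rot: [-1.568, -0.0, 0.003]
wrist_force: [-3.2, 0.5, -0.7]
grip_width: 0.0392
t 13.13 p [0.4752 0.1876 0.1771] F [-3.2  0.5 -0.7] w 0.0392
[[ 1.    -0.002 -0.002]
 [ 0.002  0.003  1.   ]
 [-0.002 -1.     0.003]]
tool mm [-0.4  0.8 -0.6]
twist 0.13
twist -179.87
```

Moving freely with small forces. Continue along the arc.

```bash
python3 -m pendant '[1,3.9,-6.9,0,0,1,4.2,-6.7,0,0,1,4.4,-6.5,0,0,1,4.8,-6.2,0,0,1,5.1,-6.0,0,0,1,5.4,-5.9,0,0,1,5.6,-5.6,0,0,1,5.9,-5.3,0,0,1,6.1,-5.0,0,0,1,6.4,-4.7,0,0,1,6.6,-4.4,0,0,1,6.7,-4.2,0,0,1,0,0,0,0]'; python3 -c "
from h import *
st([.4586+.0813,.187,.1318+.1119])"
```

```text
t: 14.22
position: [0.5414, 0.1875, 0.2439]
tool_rot: [-1.568, -0.001, 0.003]
wrist_force: [-3.8, -1.2, 1.0]
grip_width: 0.0393
t 14.22 p [0.5414 0.1875 0.2439] F [-3.8 -1.2  1. ] w 0.0393
[[ 1.    -0.001 -0.002]
 [ 0.002  0.003  1.   ]
 [-0.001 -1.     0.003]]
tool mm [-1.5  0.2 -0.5]
twist 0.14
twist -179.86
```

```bash
python3 -m pendant '[1,6.9,-3.8,0,0,1,7.1,-3.5,0,0,1,7.3,-3.1,0,0,1,7.4,-2.8,0,0,1,7.5,-2.4,0,0,1,7.7,-2.1,0,0,1,7.7,-1.7,0,0,1,7.8,-1.3,0,0,1,7.8,-1.1,0,0,1,7.8,-0.6,0,0,1,7.8,-0.2,0,0,1,6,-0.1,0,0,1,0,0,0,0,1,0,0,0,0]'; python3 - <<'E'
from h import *
st([.4586+.1722,.187,.1318+.1346])
import cv2
for n in("scene","top"): cv2.imwrite(f"pics/{n}3.png",r.read_camera(n))
cv2.imwrite("pics/c6.png",cv2.resize(cv2.imread("pics/scene3.png")[0:210,240:520],None,fx=2.5,fy=2.5))
E
```

```text
t: 15.38
position: [0.6291, 0.1875, 0.2657]
tool_rot: [-1.568, -0.001, 0.003]
wrist_force: [-0.4, -5.0, 0.0]
grip_width: 0.0391
t 15.38 p [0.6291 0.1875 0.2657] F [-0.4 -5.   0. ] w 0.0391
[[ 1.    -0.002 -0.002]
 [ 0.002  0.003  1.   ]
 [-0.002 -1.     0.003]]
tool mm [ 1.7 -0.7 -0.5]
twist 0.13
twist -179.87
```

View pics/c6.png

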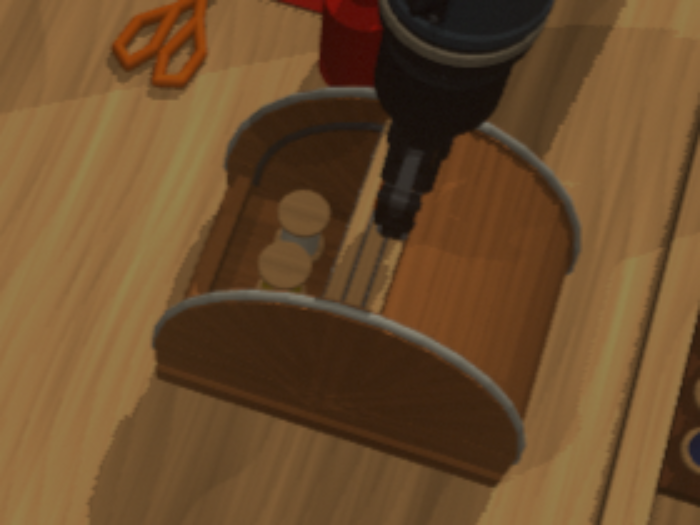

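```bash
python3 -m pendant '[1,1.5,0,0,0,1,1.5,0,0,0,1,1.5,0.1,0,0,1,0,0,0,0]'; python3 -c "
from h import *
st()"
```

```text
t: 15.82
position: [0.6332, 0.1875, 0.2656]
tool_rot: [-1.568, -0.0, 0.004]
wrist_force: [-0.9, -5.1, 0.8]
grip_width: 0.0387
t 15.82 p [0.6332 0.1875 0.2656] F [-0.9 -5.1  0.8] w 0.0387
[[ 1.    -0.002 -0.003]
 [ 0.003  0.002  1.   ]
 [-0.002 -1.     0.002]]
twist 0.14
twist -179.86
```

```bash
python3 -m pendant '[1,1.5,0,0,0,1,1.5,0.1,0,0,1,1.5,0.1,0,0,1,0,0,0,0]'; python3 -c "
from h import *
st()"
```

```text
t: 16.15
position: [0.6376, 0.1875, 0.2654]
tool_rot: [-1.568, -0.0, 0.004]
wrist_force: [-1.7, -6.1, 0.3]
grip_width: 0.039
t 16.15 p [0.6376 0.1875 0.2654] F [-1.7 -6.1  0.3] w 0.039
[[ 1.    -0.002 -0.003]
 [ 0.003  0.002  1.   ]
 [-0.002 -1.     0.002]]
twist 0.15
twist -179.85
```

```bash
python3 -m pendant '[-1,0,0,0,0,-1,0,0,0,0,-1,0,0,0,0,-1,0,0,0,0,-1,0,0,0,0,-1,0,0,0,0,-1,0,-10,0,0,-1,0,-25,0,0,-1,0,-25,0,0,-1,0,-25,0,0,-1,0,-20,0,0]'; python3 -m pendant '[-1,-20,0,0,0,-1,-30,0,0,0,-1,-30,0,0,0,-1,-30,0,0,0,-1,-30,0,0,0,-1,-30,0,0,0,-1,-30,0,0,0,-1,-30,0,0,0,-1,0,0,0,0]'; python3 - <<'E'
from h import *
st()
import cv2
for n in("scene","top"): cv2.imwrite(f"pics/{n}4.png",r.read_camera(n))
E
```

```text
t: 17.07
position: [0.6379, 0.1875, 0.3724]
tool_rot: [-1.567, -0.002, 0.003]
wrist_force: [0.1, -0.2, 0.5]
grip_width: 0.0858
t: 17.82
position: [0.4042, 0.1866, 0.3717]
tool_rot: [-1.567, -0.002, 0.005]
wrist_force: [-1.8, -0.3, 1.5]
grip_width: 0.0854
t 17.82 p [0.4042 0.1866 0.3717] F [-1.8 -0.3  1.5] w 0.0854
[[ 1.    -0.002 -0.004]
 [ 0.004  0.004  1.   ]
 [-0.002 -1.     0.004]]
twist 0.22
twist -179.78
```

View pics/scene4.png

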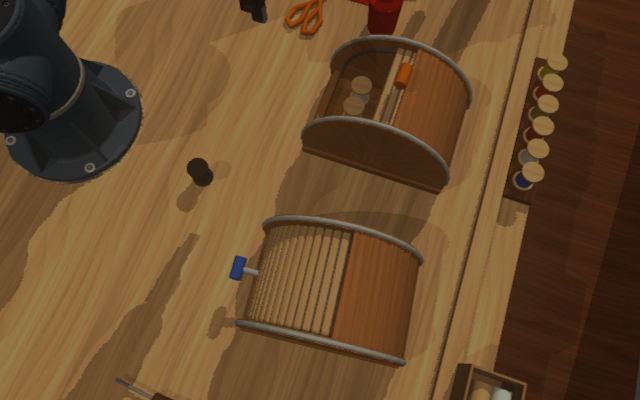

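View pics/top4.png

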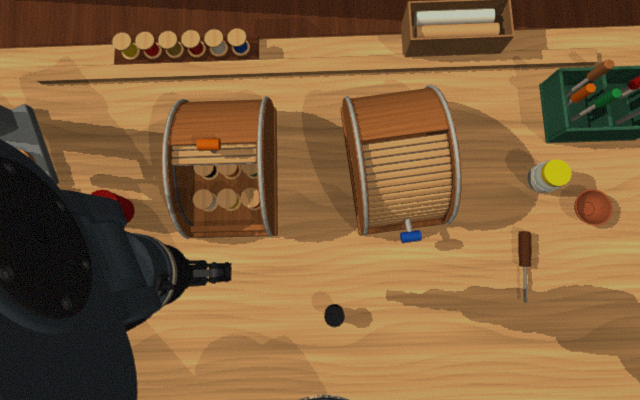

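```bash
python3 - <<'E'
from h import *
X,e=tri((208,144),(403,75.5));print(X,e,np.degrees(np.arctan2(X[2]-.045,.624-X[0])))
E
```

```text
[0.63064201 0.18714328 0.21435035] 0.00028433324399710063 92.24601996404024
```

Pull measured at 92.2°, which is the open stop, and the robot is clear.

```bash
python3 -m pendant '[-1,0,0,0,0,-1,0,0,0,0,-1,0,0,0,0]'; python3 -c "
from cell import r
print(r.hand_in())"
```

```text
t: 18.17
position: [0.4088, 0.1869, 0.3705]
tool_rot: [-1.568, 0.0, 0.004]
wrist_force: [-0.3, 0.4, 0.4]
grip_width: 0.0854
the job is handed in; nothing more can be done
None
```

The thread case is open and the job is handed in, at about 18 s of the 35 s allowed. I pinched the orange pull by its end faces, carried it along the track arc to the open stop, opened the gripper and backed away.

**Final checks:**
- **Orange pull:** after release I measured it at 92.2° about the track axis, which is the open stop. It stayed there with the robot clear.
- **Blue-pull case:** in both final pictures its shutter is still shut.
- **Forces:** the wrist force stayed at about 9 N or less at every reading I took.

**What went wrong:** on the first approach I turned the gripper the wrong way. The last joint reached its range limit and the tool tilted by about 5°. I straightened it before touching anything, at a cost of roughly 9 s. No check failed at the end.

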